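# Flat battery pack to the charger at the goldsmith's bench

## Task

The battery pack of the cordless micromotor is flat. Pinch its two red side tabs together to free it, draw it up out of the grey control unit without wrenching at the latches, then seat it in the white charger, pressing gently until it is fully home, so that both tabs spring out and it stays latched there when you let go. Do not squeeze the tabs hard, and leave everything else on the bench where it is.

Things in the scene. Friction and masses are not known exactly. Their poses are not given: they have to be found in the camera images.
- pack: The battery pack: upright block 44 mm (x) by 48 mm (y) by 99 mm tall, black below, yellow above, 0.15 to 0.3 kg; origin at the centre of its underside, z up, y across the two tabs; the same turned half round. Corner cheeks make its lower 51 mm 54.8 mm wide (y). At the start it is latched home in the control unit, its underside 56 mm below the rim, its upper 43 mm standing out.
- tab_left: Red latch tab on the pack's +y side, sliding straight inward along y; origin as the pack's, plus its travel. Its ribbed button, 24 mm wide and 24 mm high, is centred 82 mm above the pack's underside (26 mm above the rim). Outer faces of the two buttons: 62 mm apart at rest, 52 mm pressed in. Spring: 6 N at rest, 11 N at its stop. A finger pressing it with more than 60 N cracks it.
- tab_right: The same tab on the pack's -y side. Each tab carries a hook, 36 to 44 mm above the pack's underside, that reaches 32 mm from the pack's middle at rest; the lip of the well, 12 mm below the rim, reaches in to 28.5 mm. So both tabs must be in by more than 3.5 mm for the pack to come out or go in; pressed in less, the hooks hold.
- tab_left_travel (a joint): Travel of the left tab: 0 = sprung fully out, 0.005 m = pressed in to its stop.
- tab_right_travel (a joint): Travel of the right tab: 0 = sprung fully out, 0.005 m = pressed in to its stop.
- unit: Grey micromotor control unit, fixed, 150 mm (x) by 211 mm (y), deck 75 mm high; origin on the bench under the centre of its battery well, z up. On its deck, on the -y side of the well and 70 mm or more from the well's centre, are a dial and a switch, up to 94 mm high, and a cradle with the handpiece, up to 106 mm.
- well (a point): Centre of the rim of the unit's battery well, 80 mm above the bench. Of the same form as the charger's dock (funnel, lip, contact plate). The contact plate pushes the latched pack up against the lips with about 10 N, so it rises by itself, up to 12 mm, once free. More than 40 N between pack and unit, by pull or side thrust, breaks the latches.
- charger: White desk charger, fixed, 130 mm (x) by 132 mm (y), case 75 mm high; origin on the bench under its centre, z up. In its top is a grey dock insert that takes the pack with the pack's y along the charger's y, either way round. About 15 N of downward push brings it home; more than 35 N between pack and charger bends the contacts.
- dock (a point): Nominal centre of the dock's rim, 81 mm above the bench. The insert is clamped in the case by hand and seldom true: its real centre lies up to 4 mm off along each of the charger's x and y, its rim up to 6 mm higher or lower; it is turned true with the charger and does not give. Its mouth is a funnel 5 mm wide all round and 6 mm deep; below, straight walls leave 1.2 mm to spare on each side.
- dock_home (a point): Nominal home of the pack's underside, 56 mm below the dock's rim (the real one is off as the insert is). A sprung contact plate meets the pack 12 mm higher: 5 N to start it, 0.4 N more per mm, about 10 N at home. A solid floor stops the pack 1.6 mm below home. Let go too high, the hooks rub on the lip instead of springing out under it, and the pack stands proud, not latched.
- handpiece: Loose bystander: aluminium handpiece, 160 mm long, 26 mm thick, lying along the unit's x in its cradle. Origin on its axis.
- caliper: Loose bystander: digital caliper lying flat, 205 mm long.
- bangle: Loose bystander: brass ring, 66 mm across, lying flat.
- tin: Loose bystander: dark round tin, 60 mm across, 32 mm high.
- mandrel_cup: Loose bystander: brass cylinder, 56 mm across, 50 mm high.
- file: Loose bystander: file with a wooden handle, 220 mm long, lying flat.
- bench_block: Loose bystander: steel bench block, 60 by 60 by 20 mm.
Not all that is in view belongs to the job. Of the things that look like the charger, take the one that is farthest from the robot's base at the start.

How it is judged:
On the way, in this order (a step that is already met when the one before it is completed fails the run):
1. both tabs are pinched in while the pack is still in the control unit (value of joint each of tab_left_travel, tab_right_travel above 0.0035 m and z of pack in the frame of unit below 0.045 m), for 0.1 s.
2. the pack is drawn up clear of the control unit (height (world z) of pack above 0.085 m), for 0.1 s.
At the end, for the whole second after the job is handed in: The pack rests upright in the charger, within 7.5 mm of the dock's nominal centre, its underside less than 33 mm above the charger's base (home: 25 mm, give or take 6), tilted under 0.06 rad, both tabs sprung out to within 1.5 mm, let go and still (z of pack in the frame of charger below 0.033 m and horizontal distance between pack and dock below 0.0075 m and angle between pack's own z axis and vertical below 0.06 rad and value of joint each of tab_left_travel, tab_right_travel below 0.0015 m and linear speed of pack below 0.01 m/s); the robot touches nothing.
It fails at once if a tab is squeezed with more than 60 N (contact force between the fingers and tab_left above 60 N or contact force between the fingers and tab_right above 60 N).
It fails at once if the pack is pulled or pushed against the control unit with more than 40 N (contact force between pack and unit above 40 N).
It fails at once if the pack is pressed against the charger with more than 35 N (contact force between pack and charger above 35 N).
It fails at once if a bystander is shifted by more than 20 mm (distance of any of handpiece, caliper, bangle, tin, mandrel_cup, file, bench_block from where it was at the start of the episode above 0.02 m).
It also fails if it takes over 62 s, if anything falls off the work surface, if the arm or the gripper's body presses on something with over 40 N, if the wrist force passes 120 N, or if a joint passes its speed limit or range.

## Robot

A 6-joint arm with a two-finger parallel gripper is mounted at the origin on the work surface. World frame = base frame: x ahead of the robot, y to its left, z up, the work surface at z = 0. Lengths are in m, angles in rad, forces in N, time in s.
With the tool pointing down it reaches from about 0.325 to 0.75 m from the base axis. Payload 7.6 kg.
Tool frame: the origin (TCP) lies at the very end of the fingers, on their centre line; the grasp point (between the pads) lies robot.grip_point_offset behind it (robot.grip_point_offset is the distance from the TCP to the grasp point, in m); z points along the fingers, y is the line along which they close (so a half turn about z gives the same grasp; the last joint's range is limited). The gripper opens to 85 mm and grips with 20 to 120 N. Pads are 22 mm wide; open, the fingers measure 114 mm over their backs; the gripper's body (76 mm by 85 mm) begins 54 mm behind the grasp point. The pads swing forward as they close: fully open they stand 13 mm farther back than shut.
Start: joints at [-1.399, 0.052, 1.401, -0, 1.689, -0.07], TCP at [0.126, -0.51, 0.231] pointing down, gripper open.
Joint ranges: [-2.9, 2.9], [-0.91, 2.17], [0.12, 2.37], [-1.06, 4.2], [0.26, 2.73], [-2.93, 2.93]. Speed limits (rad/s): [2.57, 2.57, 3.01, 3.14, 3.14, 3.14].

## Interface

Orientations are given as a rotation vector (axis times angle).
In Python, from bench import monitor, imaging, ticket, robot gives the robot as it stands. The module is installed in compiled form; this text tells all that it offers.
- The arm moves only by the tool drive_tool, never from a script. Its argument "commands" is a list of rows, each a list of 7 numbers: the shift along the world's x, y, z as a fraction of full scale, then the turn, a rotation vector about the world's x, y, z as a fraction of full scale, then the gripper command: -1 is shut, 1 is fully open, values between are in proportion. In form: [[dx, dy, dz, rx, ry, rz, claw], ...]. A call has 1 to 12 rows; each row shifts and turns the commanded pose from where the row before left it; what a row does not reach is not made up. Full scale, the value 1, is 150 mm for a shift and 5 degrees for a turn. A row lasts 1/10 s, in which the tool goes at most 50 mm and 8.59 degrees, less where a joint would pass 70% of its speed; a pose out of reach is approached as far as the arm can. A call with a number of a shift or a turn outside -1 to 1 is refused whole. A call with a gripper value outside its range is refused whole. The fingers move at their own pace and stop on an object; "grip_force" is the grip in N (left out, the last holds). Time passes only in rows, so rows that do not move let the fingers close. It gives the time, the measured TCP pose, the force, the opening and the grip force at its end, in the units of the state.
- monitor.state(): the state, without advancing time (a new reading comes with each control period).
- imaging.get_image(name): name is "scene" or "top" or "wrist"; returns the picture (420x560x3 uint8, red, green, blue); there is no depth.
- imaging.camera_info(name): a dict with "K" (3x3 intrinsics, pixels), "eye" and "rotation" of the camera in the world. Camera axes: x right, y up, looking along -z (the intrinsics and any distortion apply to the point x, -y, -z); pixel columns grow to the right and rows downward; lengths in m; the calibration is good to about 2 mm. A picture is of the moment at which its call begins: read the wrist's pose just before it. camera_info takes no time and is no camera call; for the wrist camera it gives the pose at the moment of the call.
- ticket.sign_off(): hands the job in; it is judged then, once.
Trained networks look in the newest picture that a camera, given by its name, has taken for a name from the list of things; names that differ only in an ending like _2 or _b are one class to them, and where a whole thing is asked for, a point or a joint stands for the part that bears it (a point fixed in the world has none). Each returns a list of dicts, best first, with "p" (0 to 1); they miss things now and then, are a little off and sometimes report something else, mostly with a low value. They report only what shows in the picture. A call takes as long as a camera call. They do not tell look-alikes from the thing itself.
- imaging.find_in(camera, target): "uv" ([column, row] in pixels, amid what is visible of it).
The state is a dict: "t": time; "qpos": joint angles; "joint_velocities": joint speeds; "tau": joint torques, N m; "eef_pos": TCP position; "tool_rot": TCP orientation; "ft_force": force on the tool from outside, world axes, zero at the start; "torque": the same for the moment, N m; "opening": finger opening in m; "finger_force": force on a finger pad.
Only numpy, scipy, OpenCV 4.12 (cv2) and the standard library are available. Lean on these libraries where they do the work, as an engineer would, in place of code of your own. Each camera call takes 0.05 s, during which the arm holds its last target. There are 200 camera calls.

## Working session

There is one attempt and no reset: what is moved stays moved. The work goes in short steps, Python scripts to look and compute and a tool call to move; the robot and the scene stay as the last step left them, time stands still between calls to the robot, and variables do not carry over. Pictures are saved under pics/ and viewed, at most 10 in all, crops included, and the job is handed in when it is done.

Besides the shell and the picture viewer there is one more tool, called after ">>>" by a JSON object that holds its "name" and its "arguments", one argument or row to a line. drive_tool: Moves the arm, as the interface text tells. Shift numbers are shares of 150 mm and turn numbers shares of 5 degrees, none past 1 either way. Its arguments: {"type":"object","properties":{"commands":{"type":"array"},"grip_force":{"type":"number"}},"required":["commands"]}

```bash
mkdir -p pics
cat > h.py <<'E'
import numpy as np, cv2
from bench import monitor, imaging, ticket, robot
def ray(ci,uv):
    K=np.array(ci["K"]);R=np.array(ci["rotation"])
    p=np.linalg.inv(K)@[uv[0],uv[1],1.]
    return np.array(ci["eye"]),R@np.array([p[0],-p[1],-p[2]])
def at(ci,uv,z):
    e,d=ray(ci,uv); return e+d*(z-e[2])/d[2]
def proj(ci,P):
    R=np.array(ci["rotation"]);q=R.T@(np.array(P)-np.array(ci["eye"]))
    u=np.array(ci["K"])@[q[0],-q[1],-q[2]]; return u[:2]/u[2]
def snap(n,f,crop=None,s=1):
    im=imaging.get_image(n)
    c=im if crop is None else im[crop[1]:crop[3],crop[0]:crop[2]]
    cv2.imwrite("pics/"+f,cv2.resize(c[:,:,::-1],None,fx=s,fy=s,interpolation=cv2.INTER_CUBIC)); return im
E
python3 - <<'E'
from h import *
a=snap("scene","scene.png"); b=snap("top","top.png")
cv2.imwrite("pics/both.png",cv2.resize(np.vstack([a,b])[:,:,::-1],(400,600)))
print(robot.grip_point_offset)
for n in ("scene","top"):
    ci=imaging.camera_info(n); print(n,ci)
    imaging.get_image(n)
    for t in ("pack","charger","unit","dock","tab_left","tab_right"):
        for r in imaging.find_in(n,t)[:4]: print(t,np.round(r["uv"],1),round(r["p"],2),at(ci,r["uv"],.08).round(3))
E
```

```text
0.0187
scene {'K': array([[429.3554128 ,   0.        , 275.97993952],
       [  0.        , 429.3554128 , 211.86926161],
       [  0.        ,   0.        ,   1.        ]]), 'eye': array([ 1.35726039, -0.00393638,  0.78602765]), 'rotation': array([0.68243022, 0.71129747, 1.51162272])}Traceback (most recent call last):
  File "<stdin>", line 9, in <module>
  File "h.py", line 8, in at
    e,d=ray(ci,uv); return e+d*(z-e[2])/d[2]
                                        ~^^^
IndexError: invalid index to scalar variable.
```

View pics/top.png

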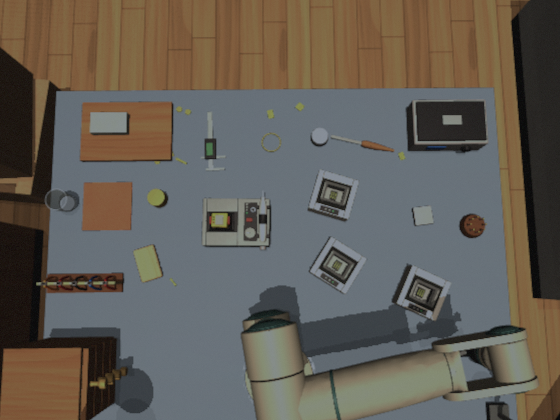

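View pics/scene.png

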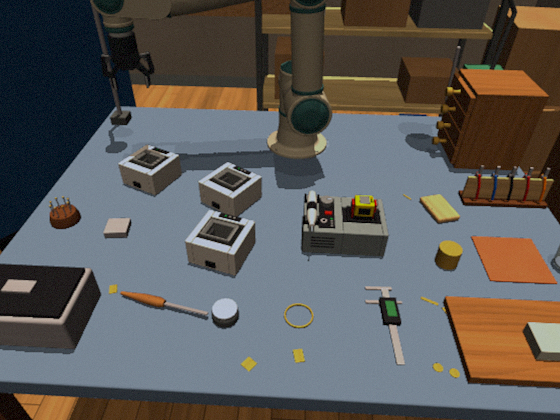

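The top view shows three charger look-alikes at about (334,195), (338,265) and (423,292), and the unit at (237,222) with the pack at (220,221). The camera rotation is a rotation vector, so I'll fix the helper and compute distances from the base.

```bash
sed -i 's/R=np.array(ci\["rotation"\])/R=cv2.Rodrigues(np.array(ci["rotation"],float))[0]/' h.py
python3 - <<'E'
from h import *
for n in ("scene","top"):
    ci=imaging.camera_info(n); im=snap(n,n+"2.png")
    if n=="top":
        print(ci); cv2.imwrite("pics/crop.png",cv2.resize(im[165:325,190:460][:,:,::-1],None,fx=2.9,fy=2.9,interpolation=cv2.INTER_CUBIC))
    print(proj(ci,[0,0,0]))
    for t in ("pack","charger","unit","dock","tab_left","tab_right"):
        for r in imaging.find_in(n,t)[:4]: P=at(ci,r["uv"],.08);print(t,np.round(r["uv"],1),round(r["p"],2),P.round(3),np.hypot(*P[:2]).round(3))
E
```

```text
[296.53458579 143.08582487]
pack [363.2 209.6] 0.56 [0.47  0.181 0.08 ] 0.503
charger [231.  189.5] 0.9 [ 0.404 -0.177  0.08 ] 0.441
charger [149.7 168.6] 0.82 [ 0.316 -0.431  0.08 ] 0.534
charger [221.  242.1] 0.62 [ 0.616 -0.172  0.08 ] 0.64
unit [340.  229.4] 0.71 [0.552 0.115 0.08 ] 0.564
dock [229.8 190.8] 0.94 [ 0.41 -0.18  0.08] 0.448
dock [220.9 240.9] 0.63 [ 0.612 -0.173  0.08 ] 0.636
dock [151.6 171. ] 0.58 [ 0.328 -0.422  0.08 ] 0.534
tab_right [353. 205.] 0.62 [0.452 0.155 0.08 ] 0.478
{'K': array([[496.08633492,   0.        , 286.94871185],
       [  0.        , 496.08633492, 210.85384592],
       [  0.        ,   0.        ,   1.        ]]), 'eye': array([ 0.30563789, -0.01355198,  1.62485727]), 'rotation': array([ 0.09712976, -0.11486971, -1.58001168])}
[278.50975256 375.73016583]
pack [217.9 220.9] 0.79 [0.486 0.184 0.08 ] 0.519
pack [332.8 197.3] 0.53 [ 0.557 -0.178  0.08 ] 0.584
pack [234.9 226.6] 0.23 [0.467 0.131 0.08 ] 0.485
charger [335.8 261.5] 0.91 [ 0.355 -0.182  0.08 ] 0.399
charger [333.4 197.7] 0.88 [ 0.555 -0.18   0.08 ] 0.584
charger [422.6 295.1] 0.74 [ 0.248 -0.447  0.08 ] 0.511
unit [235.4 226.1] 0.87 [0.469 0.129 0.08 ] 0.486
dock [334.9 263.2] 0.93 [ 0.35  -0.179  0.08 ] 0.393
dock [423.2 290.1] 0.66 [ 0.264 -0.45   0.08 ] 0.521
dock [332.5 194.5] 0.57 [ 0.566 -0.177  0.08 ] 0.593
tab_right [235.9 225.4] 0.42 [0.471 0.128 0.08 ] 0.488
```

View pics/crop.png

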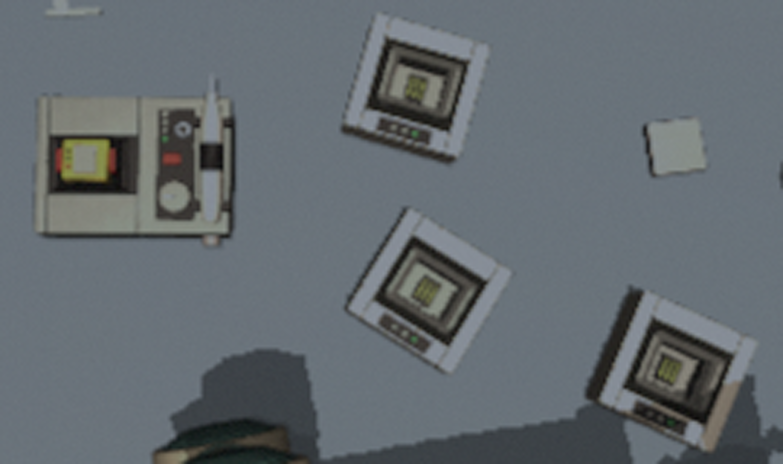

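Three look-alikes in the top picture: (334,195) at 0.585 m from the base, (338,265) at about 0.40 m and (423,292) at about 0.52 m. The target is the one at (334,195), because it is the farthest (upper one in the crop, with its LED strip facing the robot). In the crop, the red tabs lie to the left and right of the yellow pack, along world y.

Run:
```python
from h import *
s=monitor.state(); print(s)
R=cv2.Rodrigues(np.array(s["tool_rot"]))[0]; print(R.round(3))
ci=imaging.camera_info("wrist"); C=cv2.Rodrigues(np.array(ci["rotation"]))[0]
print(ci["K"], R.T@(ci["eye"]-s["eef_pos"]), (R.T@C).round(3))
# cv edges: orientation of unit & charger in top
```

```text
{'t': 0.9, 'qpos': array([-1.39925943e+00,  5.22087564e-02,  1.40069159e+00,  1.44483572e-05,
        1.68860409e+00, -7.03021239e-02]), 'joint_velocities': array([-6.36017089e-04, -1.97473316e-03, -1.99145297e-04, -3.91875437e-04,
        5.01001029e-06, -6.90971242e-04]), 'tau': array([-7.61629708e-04, -3.81524777e+01, -3.60317731e+01, -1.65531060e-04,
        6.33385253e-05,  4.13140788e-05]), 'eef_pos': array([ 0.12576033, -0.50973744,  0.231323  ]), 'tool_rot': array([3.11856612e+00, 3.78946893e-01, 2.95198146e-05]), 'ft_force': array([0.77241815, 0.10108758, 0.23376314]), 'torque': array([ 0.01164255, -0.0401034 , -0.01800053]), 'finger_force': 0.0, 'opening': 0.08538430586963895}
[[ 0.971  0.239  0.   ]
 [ 0.239 -0.971 -0.   ]
 [ 0.     0.    -1.   ]]
[[318.32549943   0.         277.91751011]
 [  0.         318.32549943 210.55521302]
 [  0.           0.           1.        ]] [ 7.89982780e-02 -1.17264150e-04 -1.41316418e-01] [[-0.     0.951  0.31 ]
 [ 1.    -0.     0.001]
 [ 0.001  0.31  -0.951]]
```

>>> {"name": "drive_tool", "arguments": {
  "commands": [
    [0.24,0.184,0,0,0,-0.5,1],
    [0.24,0.184,0,0,0,-0.5,1],
    [0.24,0.184,0,0,0,-0.5,1],
    [0.24,0.184,0,0,0,-0.5,1],
    [0.24,0.184,0,0,0,-0.5,1],
    [0.24,0.184,0,0,0,-0.5,1],
    [0.24,0.184,0,0,0,-0.5,1],
    [0.24,0.184,0,0,0,-0.5,1],
    [0.24,0.184,0,0,0,-0.5,1],
    [0.24,0.184,0,0,0,-0.5,1],
    [0.24,0.184,0,0,0,-0.5,1],
    [0.24,0.184,0,0,0,-0.5,1]
  ]
}}

```text
t: 2.1
eef_pos: [0.5591, -0.1771, 0.2314]
tool_rot: [3.11, -0.444, 0.0]
ft_force: [0.4, -0.2, 0.4]
opening: 0.0856
finger_force: 0.0
```

>>> {"name": "drive_tool", "arguments": {
  "commands": [
    [0,0,0,0,0,0,1],
    [0,0,0,0,0,0,1],
    [0,0,0,0,0,0,1],
    [0,0,0,0,0,0,1]
  ]
}}

```text
t: 2.5
eef_pos: [0.5571, -0.1795, 0.2317]
tool_rot: [3.11, -0.443, 0.001]
ft_force: [-0.2, -0.3, -0.2]
opening: 0.0854
finger_force: 0.0
```

Run:
```python
from h import *
s=monitor.state(); print(s["t"],s["eef_pos"],s["tool_rot"],s["ft_force"])
ci=imaging.camera_info("wrist"); im=snap("wrist","w1.png",s=1.4); cv2.imwrite("pics/w1raw.png",im[:,:,::-1])
import pickle; pickle.dump(ci,open("w1.pkl","wb"))
for t in ("charger","dock"):
  for r in imaging.find_in("wrist",t)[:3]: print(t,r,at(ci,r["uv"],.081))
```

```text
2.5 [ 0.55707733 -0.1795039   0.23172866] [ 3.10978001e+00 -4.43441596e-01  7.43167733e-04] [-0.2223748  -0.3327273  -0.15751817]
charger {'uv': [528.2, 316.9], 'p': 0.84} [ 0.34940832 -0.40112539  0.081     ]
charger {'uv': [274.0, 173.5], 'p': 0.61} [ 0.57720385 -0.18150636  0.081     ]
charger {'uv': [324.3, 333.6], 'p': 0.57} [ 0.38984571 -0.18406389  0.081     ]
dock {'uv': [272.8, 171.5], 'p': 0.98} [ 0.57931893 -0.18097019  0.081     ]
dock {'uv': [327.6, 334.5], 'p': 0.88} [ 0.38766254 -0.18728345  0.081     ]
dock {'uv': [56.7, 284.7], 'p': 0.53} [0.52774826 0.06992364 0.081     ]
```

View pics/w1.png

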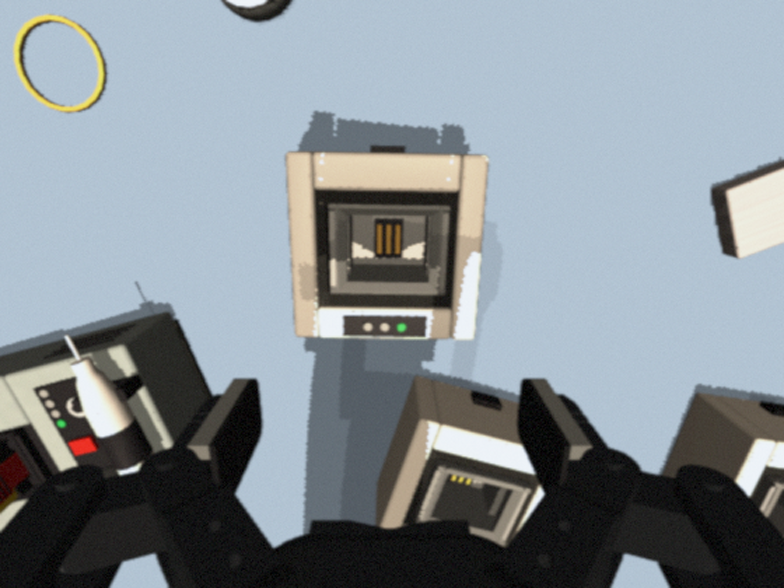

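The wrist view shows the chosen charger centred, with its case edges parallel to the image, so the yaw of −16° is right. Its grey insert spans about (328,205)–(450,295) in the enlarged picture. I'll go lower for a second view to fix the insert.

>>> {"name": "drive_tool", "arguments": {
  "commands": [
    [-0.14,0.06,-0.2,0,0,0,1],
    [-0.14,0.06,-0.2,0,0,0,1],
    [0,0,0,0,0,0,1],
    [0,0,0,0,0,0,1],
    [0,0,0,0,0,0,1]
  ]
}}

```text
t: 3.15
eef_pos: [0.5174, -0.1615, 0.1742]
tool_rot: [3.109, -0.442, 0.008]
ft_force: [-0.7, 0.1, 0.5]
opening: 0.0854
finger_force: 0.0
```

Run:
```python
from h import *
import pickle
s=monitor.state(); print(s["t"],s["eef_pos"],s["tool_rot"],s["ft_force"])
ci=imaging.camera_info("wrist"); im=snap("wrist","w2raw.png"); pickle.dump(ci,open("w2.pkl","wb"))
r=imaging.find_in("wrist","dock")[0]; print(r,at(ci,r["uv"],.081))
# rectified top-down views at z=.081 in charger-aligned axes, 4 px/mm; centre at c0
c0=np.array([.578,-.181]); th=np.deg2rad(-16.2); ex=np.array([np.cos(th),np.sin(th)]); ey=np.array([-ex[1],ex[0]])
out=[]
for n in (1,2):
    c=pickle.load(open(f"w{n}.pkl","rb")); raw=cv2.imread(f"pics/w{n}raw.png")
    h=.075; dst=[];src=[]
    for a,b in ((-h,-h),(-h,h),(h,h),(h,-h)):
        p=c0+a*ex+b*ey; src.append(proj(c,[*p,.081])); dst.append([200-b/h*199,275-a/h*199])
    H=cv2.getPerspectiveTransform(np.float32(src),np.float32(dst)); o=cv2.warpPerspective(raw,H,(400,550),flags=cv2.INTER_CUBIC)
    for k in range(-6,7,1):
        q=int(200+k*10/75*199); cv2.line(o,(q,70),(q,78 if k else 90),(0,0,255),1); q=int(275+k*10/75*199); cv2.line(o,(0,q),(8 if k else 20,q),(0,0,255),1)
    out.append(o)
cv2.imwrite("pics/rect.png",np.hstack(out)[60:490])
```

```text
3.15 [ 0.51742768 -0.16146611  0.17415441] [ 3.10910801 -0.44156672  0.00774139] [-0.70443722  0.09367447  0.45318474]
{'uv': [543.5, 330.7], 'p': 0.89} [ 0.34815076 -0.3560722   0.081     ]
```

View pics/rect.png

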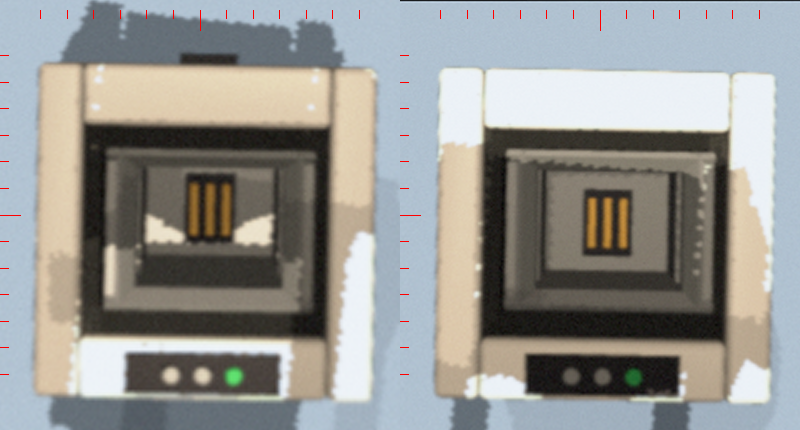

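Rectified views at z=81 mm: the case outline is centred near column 205, row 232, and the insert near column 210, row 231. Both views agree, which puts the dock centre at about (0.5714, −0.1830), close to nominal height. Now to the pack.

>>> {"name": "drive_tool", "arguments": {
  "commands": [
    [-0.085,0.288,0.072,0,0,0.405,1],
    [-0.085,0.288,0.072,0,0,0.405,1],
    [-0.085,0.288,0.072,0,0,0.405,1],
    [-0.085,0.288,0.072,0,0,0.405,1],
    [-0.085,0.288,0.072,0,0,0.405,1],
    [-0.085,0.288,0.072,0,0,0.405,1],
    [-0.085,0.288,0.072,0,0,0.405,1],
    [-0.085,0.288,0.072,0,0,0.405,1],
    [0,0,0,0,0,0,1],
    [0,0,0,0,0,0,1],
    [0,0,0,0,0,0,1],
    [0,0,0,0,0,0,1]
  ]
}}

```text
t: 4.45
eef_pos: [0.4142, 0.184, 0.2576]
tool_rot: [3.141, -0.002, -0.0]
ft_force: [-0.1, 0.3, -0.3]
opening: 0.0854
finger_force: 0.0
```

```bash
cat >> h.py <<'E'
def rect(c,raw,c0,th,z,h=.075,f=None,n=400):
    ex=np.array([np.cos(th),np.sin(th)]); ey=np.array([-ex[1],ex[0]]); src=[];dst=[]
    for a,b in ((-h,-h),(-h,h),(h,h),(h,-h)):
        src.append(proj(c,[*(np.array(c0)+a*ex+b*ey),z])); dst.append([n/2-b/h*n/2,n/2-a/h*n/2])
    o=cv2.warpPerspective(raw,cv2.getPerspectiveTransform(np.float32(src),np.float32(dst)),(n,n),flags=cv2.INTER_CUBIC)
    for k in range(-7,8):
        q=int(n/2+k*.01/h*n/2); L=20 if k==0 else 8
        cv2.line(o,(q,0),(q,L),(0,0,255),1); cv2.line(o,(0,q),(L,q),(0,0,255),1)
    return o
E
python3 - <<'E'
from h import *
import pickle
s=monitor.state(); print(s["t"],s["eef_pos"],s["tool_rot"],s["ft_force"])
ci=imaging.camera_info("wrist"); im=snap("wrist","w3raw.png"); pickle.dump(ci,open("w3.pkl","wb"))
for t in ("pack","tab_left"):
  for r in imaging.find_in("wrist",t)[:3]: print(t,r,at(ci,r["uv"],.12))
raw=im[:,:,::-1].copy()
cv2.imwrite("pics/rect3.png",np.hstack([rect(ci,raw,[.485,.184],0,.123,.05),rect(ci,raw,[.485,.184],0,.08,.075)]))
E
```

```text
4.45 [0.41424656 0.18404103 0.25764756] [ 3.14127462e+00 -1.89004961e-03 -2.29842141e-04] [-0.06196618  0.28291249 -0.27538617]
pack {'uv': [284.4, 116.4], 'p': 0.69} [0.48540508 0.17875101 0.12      ]
tab_left {'uv': [257.8, 115.0], 'p': 0.53} [0.48656453 0.20108812 0.12      ]
```

View pics/rect3.png

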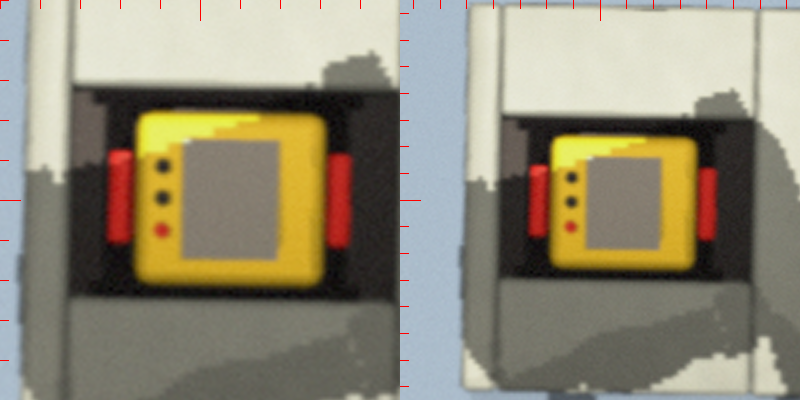

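The pack top spans columns 135–327 and rows 110–287 in the left rectified view, which matches 48 × 44 mm. That puts the pack at (0.4854, 0.1763) with yaw of about −0.9°, and the red tabs at its two y-sides.

>>> {"name": "drive_tool", "arguments": {
  "commands": [
    [0.119,-0.0128,-0.133,0,0,-0.045,1],
    [0.119,-0.0128,-0.133,0,0,-0.045,1],
    [0.119,-0.0128,-0.133,0,0,-0.045,1],
    [0.119,-0.0128,-0.133,0,0,-0.045,1],
    [0,0,0,0,0,0,1],
    [0,0,-0.12,0,0,0,1],
    [0,0,-0.12,0,0,0,1],
    [0,0,-0.12,0,0,0,1],
    [0,0,-0.12,0,0,0,1],
    [0,0,-0.12,0,0,0,1],
    [0,0,0,0,0,0,1],
    [0,0,0,0,0,0,1]
  ]
}}

```text
t: 5.8
eef_pos: [0.4853, 0.1774, 0.0892]
tool_rot: [-3.141, 0.023, -0.001]
ft_force: [-0.3, 0.7, 0.2]
opening: 0.0855
finger_force: 0.0
```

Run:
```python
from h import *
s=monitor.state(); print(s["t"],s["eef_pos"],s["tool_rot"],s["ft_force"])
snap("wrist","w4.png",[60,20,520,420],1.4)
```

```text
5.8 [0.48526366 0.17744285 0.08915971] [-3.14123131e+00  2.33885398e-02 -1.26440489e-03] [-0.27051036  0.69375879  0.22937633]
```

View pics/w4.png

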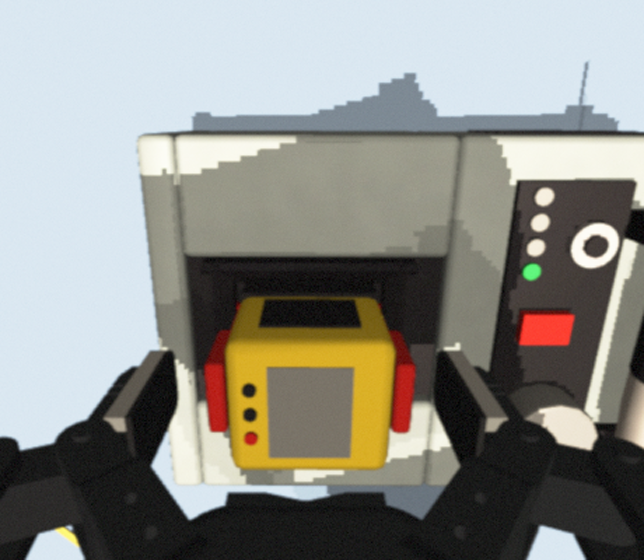

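Both fingers straddle the tabs and are centred (tabs at columns 205 and 413, finger faces at 175 and 440). I'll close gently.

>>> {"name": "drive_tool", "arguments": {
  "commands": [
    [0,-0.006,-0.01,0,0,0,0.6],
    [0,0,0,0,0,0,0.5],
    [0,0,0,0,0,0,0.45],
    [0,0,0,0,0,0,0.4],
    [0,0,0,0,0,0,0.35],
    [0,0,0,0,0,0,0.3],
    [0,0,0,0,0,0,0.25]
  ],
  "grip_force": 25
}}

```text
t: 6.55
eef_pos: [0.4857, 0.1767, 0.0878]
tool_rot: [-3.141, 0.023, -0.003]
ft_force: [-1.5, -1.4, 6.6]
opening: 0.0536
finger_force: 9.8
```

>>> {"name": "drive_tool", "arguments": {
  "commands": [
    [0,0,0,0,0,0,0.2],
    [0,0,0,0,0,0,0.15],
    [0,0,0,0,0,0,0.1],
    [0,0,0,0,0,0,0.05]
  ]
}}

```text
t: 6.95
eef_pos: [0.4857, 0.1764, 0.0878]
tool_rot: [3.141, -0.023, 0.003]
ft_force: [-1.5, -2.5, 7.4]
opening: 0.0492
finger_force: 25.3
```

Both tabs are in (spring force 9.8 N at 53.6 mm, then the stop at 25 N). I'll lift slowly.

>>> {"name": "drive_tool", "arguments": {
  "commands": [
    [0,0,0,0,0,0,-0.2],
    [0,0,0.013,0,0,0,-0.3],
    [0,0,0.013,0,0,0,-0.3],
    [0,0,0.013,0,0,0,-0.3],
    [0,0,0.013,0,0,0,-0.3]
  ],
  "grip_force": 32
}}

```text
t: 7.45
eef_pos: [0.4856, 0.1764, 0.0953]
tool_rot: [3.141, -0.023, 0.002]
ft_force: [-1.2, -2.0, 4.6]
opening: 0.0484
finger_force: 33.3
```

>>> {"name": "drive_tool", "arguments": {
  "commands": [
    [0,0,0.02,0,0,0,-0.3],
    [0,0,0.02,0,0,0,-0.3],
    [0,0,0.02,0,0,0,-0.3],
    [0,0,0.03,0,0,0,-0.3]
  ]
}}

```text
t: 7.85
eef_pos: [0.4844, 0.1765, 0.1067]
tool_rot: [3.141, -0.023, -0.004]
ft_force: [2.0, -0.0, -3.4]
opening: 0.0483
finger_force: 34.1
```

>>> {"name": "drive_tool", "arguments": {
  "commands": [
    [0,0,0.06,0,0,0,-0.3],
    [0,0,0.09,0,0,0,-0.3],
    [0,0,0.12,0,0,0,-0.3],
    [0,0,0.12,0,0,0,-0.3],
    [0,0,0.12,0,0,0,-0.3],
    [0,0,0.12,0,0,0,-0.3],
    [0,0,0,0,0,0,-0.3],
    [0,0,0,0,0,0,-0.3],
    [0,0,0,0,0,0,-0.3]
  ]
}}

```text
t: 8.75
eef_pos: [0.4846, 0.1764, 0.2011]
tool_rot: [3.141, -0.023, -0.003]
ft_force: [-0.5, 0.6, -2.8]
opening: 0.0482
finger_force: 34.2
```

Run:
```python
from h import *
import pickle
s=monitor.state(); print(s["t"],s["eef_pos"],s["tool_rot"],s["ft_force"],s["opening"])
ci=imaging.camera_info("wrist"); im=snap("wrist","w5raw.png"); pickle.dump((ci,s),open("w5.pkl","wb"))
R=cv2.Rodrigues(np.array(s["tool_rot"]))[0]
c=s["eef_pos"]; zt=c[2]+.0365-.0015
th=-.0149
raw=im[:,:,::-1].copy()
cv2.imwrite("pics/rect5.png",np.hstack([rect(ci,raw,c[:2],th,zt,.05),cv2.resize(raw,(533,400))[:, :400]]))
```

```text
8.75 [0.48459759 0.17637102 0.20107385] [ 3.14089783 -0.02301041 -0.00318744] [-0.50050372  0.63343642 -2.76033855] 0.048154755352454164
```

View pics/rect5.png

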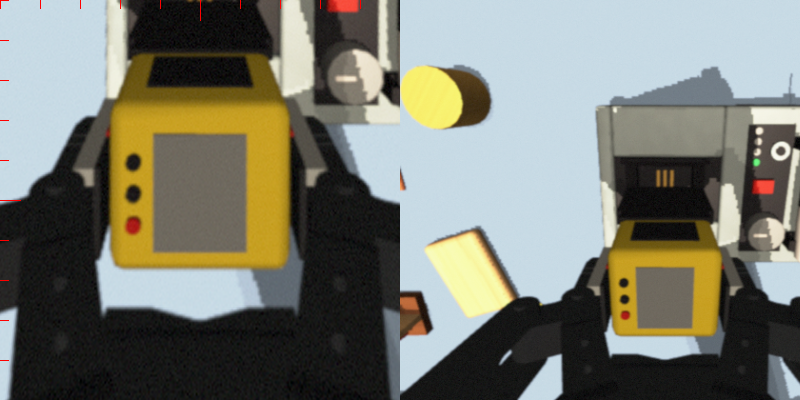

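The pack hangs level in the fingers. Its label is at about (200,193) in the rectified view, so the pack is centred on the TCP with its underside about 65 mm below it. Carry to the dock.

>>> {"name": "drive_tool", "arguments": {
  "commands": [
    [0.0644,-0.2662,0,0,0,-0.347,-0.3],
    [0.0644,-0.2662,0,0,0,-0.347,-0.3],
    [0.0644,-0.2662,0,0,0,-0.347,-0.3],
    [0.0644,-0.2662,0,0,0,-0.347,-0.3],
    [0.0644,-0.2662,0,0,0,-0.347,-0.3],
    [0.0644,-0.2662,0,0,0,-0.347,-0.3],
    [0.0644,-0.2662,0,0,0,-0.347,-0.3],
    [0.0644,-0.2662,0,0,0,-0.347,-0.3],
    [0.0644,-0.2662,0,0,0,-0.347,-0.3],
    [0,0,-0.05,0,0,0,-0.3],
    [0,0,-0.05,0,0,0,-0.3],
    [0,0,0,0,0,0,-0.3]
  ]
}}

```text
t: 10.0
eef_pos: [0.5712, -0.1818, 0.1847]
tool_rot: [-3.108, 0.448, 0.007]
ft_force: [-0.3, 0.7, -3.9]
opening: 0.0479
finger_force: 34.3
```

>>> {"name": "drive_tool", "arguments": {
  "commands": [
    [0,0,-0.08,0,0,0,-0.3],
    [0,0,-0.04,0,0,0,-0.3],
    [0,0,0,0,0,0,-0.3],
    [0,0,0,0,0,0,-0.3],
    [0,0,0,0,0,0,-0.3]
  ]
}}

```text
t: 10.5
eef_pos: [0.5723, -0.1828, 0.1698]
tool_rot: [3.109, -0.449, 0.001]
ft_force: [-0.1, 0.7, -2.9]
opening: 0.0483
finger_force: 34.3
```

Run:
```python
from h import *
import pickle
s=monitor.state(); print(s["t"],s["eef_pos"],s["tool_rot"],s["ft_force"],s["torque"],s["opening"])
ci=imaging.camera_info("wrist"); im=snap("wrist","w6raw.png"); pickle.dump((ci,s),open("w6.pkl","wb"))
c=s["eef_pos"]; th=np.deg2rad(-16.4)
raw=im[:,:,::-1].copy()
# overlay predicted dock-rim outline (w1/w2 estimate, 80x61.4 at .081) on the rectified views
cv2.imwrite("pics/rect6.png",np.hstack([rect(ci,raw,c[:2],th,.081,.075),rect(ci,raw,c[:2],th,c[2]+.034,.05)]))
```

```text
10.5 [ 0.57229412 -0.18280222  0.169786  ] [ 3.10898512e+00 -4.49309602e-01  1.37582727e-03] [-0.07990217  0.66568792 -2.86711399] [ 0.04903992 -0.04580285  0.06045947] 0.04827639074069978
```

View pics/rect6.png

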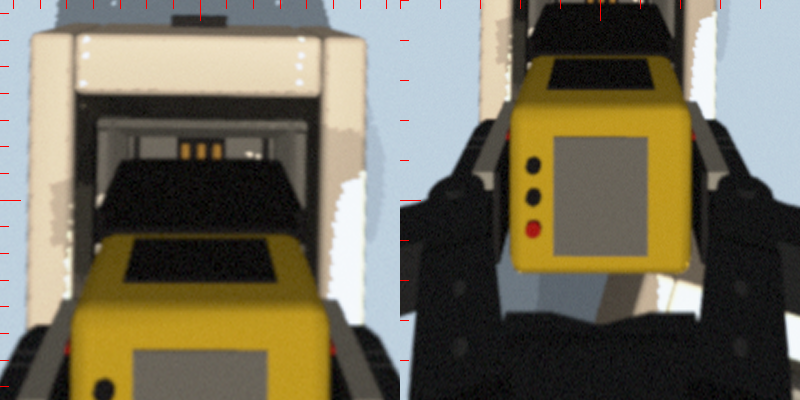

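The insert is centred at column ~202 with its back rim at row ~121, and the pack is directly above it. I'll shift about −1 mm in x and go down in small, force-watched steps.

>>> {"name": "drive_tool", "arguments": {
  "commands": [
    [-0.007,-0.001,-0.025,0,0,0,-0.3],
    [0,0,-0.025,0,0,0,-0.3],
    [0,0,-0.025,0,0,0,-0.3],
    [0,0,-0.025,0,0,0,-0.3],
    [0,0,0,0,0,0,-0.3]
  ]
}}

```text
t: 11.05
eef_pos: [0.5707, -0.1829, 0.1532]
tool_rot: [-3.109, 0.45, 0.002]
ft_force: [-0.7, -0.4, -3.7]
opening: 0.0487
finger_force: 34.3
```

>>> {"name": "drive_tool", "arguments": {
  "commands": [
    [0,0,-0.013,0,0,0,-0.3],
    [0,0,-0.013,0,0,0,-0.3],
    [0,0,-0.013,0,0,0,-0.3],
    [0,0,0,0,0,0,-0.3]
  ]
}}

```text
t: 11.45
eef_pos: [0.5709, -0.183, 0.148]
tool_rot: [-3.109, 0.45, 0.001]
ft_force: [-0.0, -0.9, -2.7]
opening: 0.0483
finger_force: 34.3
```

>>> {"name": "drive_tool", "arguments": {
  "commands": [
    [0,0,-0.013,0,0,0,-0.3],
    [0,0,-0.013,0,0,0,-0.3],
    [0,0,0,0,0,0,-0.3]
  ]
}}

```text
t: 11.75
eef_pos: [0.5709, -0.183, 0.1441]
tool_rot: [-3.109, 0.45, 0.001]
ft_force: [0.3, 0.2, -3.2]
opening: 0.048
finger_force: 34.3
```

>>> {"name": "drive_tool", "arguments": {
  "commands": [
    [0,0,-0.013,0,0,0,-0.3],
    [0,0,-0.013,0,0,0,-0.3],
    [0,0,0,0,0,0,-0.3]
  ]
}}

```text
t: 12.05
eef_pos: [0.5709, -0.183, 0.1401]
tool_rot: [-3.109, 0.45, 0.001]
ft_force: [-1.1, -0.5, -3.4]
opening: 0.0482
finger_force: 34.3
```

>>> {"name": "drive_tool", "arguments": {
  "commands": [
    [0,0,-0.013,0,0,0,-0.3],
    [0,0,-0.013,0,0,0,-0.3],
    [0,0,0,0,0,0,-0.3]
  ]
}}

```text
t: 12.35
eef_pos: [0.5709, -0.183, 0.1362]
tool_rot: [-3.109, 0.45, 0.001]
ft_force: [-0.5, -0.1, -2.7]
opening: 0.0482
finger_force: 34.3
```

>>> {"name": "drive_tool", "arguments": {
  "commands": [
    [0,0,-0.013,0,0,0,-0.3],
    [0,0,-0.013,0,0,0,-0.3],
    [0,0,0,0,0,0,-0.3]
  ]
}}

```text
t: 12.65
eef_pos: [0.5709, -0.183, 0.1323]
tool_rot: [-3.109, 0.45, 0.001]
ft_force: [0.8, -0.5, -3.1]
opening: 0.0484
finger_force: 34.3
```

>>> {"name": "drive_tool", "arguments": {
  "commands": [
    [0,0,-0.013,0,0,0,-0.3],
    [0,0,-0.013,0,0,0,-0.3],
    [0,0,0,0,0,0,-0.3]
  ]
}}

```text
t: 12.95
eef_pos: [0.5709, -0.183, 0.1284]
tool_rot: [-3.109, 0.45, 0.001]
ft_force: [-0.4, 0.5, -3.6]
opening: 0.0484
finger_force: 34.3
```

>>> {"name": "drive_tool", "arguments": {
  "commands": [
    [0,0,-0.013,0,0,0,-0.3],
    [0,0,-0.013,0,0,0,-0.3],
    [0,0,-0.013,0,0,0,-0.3],
    [0,0,0,0,0,0,-0.3]
  ]
}}

```text
t: 13.35
eef_pos: [0.5708, -0.1829, 0.1225]
tool_rot: [-3.109, 0.45, 0.001]
ft_force: [-0.4, 0.3, -2.9]
opening: 0.0482
finger_force: 34.3
```

>>> {"name": "drive_tool", "arguments": {
  "commands": [
    [0,0,-0.013,0,0,0,-0.3],
    [0,0,-0.013,0,0,0,-0.3],
    [0,0,-0.013,0,0,0,-0.3],
    [0,0,0,0,0,0,-0.3]
  ]
}}

```text
t: 13.75
eef_pos: [0.5708, -0.183, 0.1167]
tool_rot: [-3.109, 0.45, 0.001]
ft_force: [0.4, -0.3, -2.3]
opening: 0.0484
finger_force: 34.3
```

>>> {"name": "drive_tool", "arguments": {
  "commands": [
    [0,0,-0.013,0,0,0,-0.3],
    [0,0,-0.013,0,0,0,-0.3],
    [0,0,0,0,0,0,-0.3]
  ]
}}

```text
t: 14.05
eef_pos: [0.5708, -0.183, 0.1128]
tool_rot: [-3.109, 0.45, 0.001]
ft_force: [1.1, 0.3, -2.9]
opening: 0.0481
finger_force: 34.3
```

>>> {"name": "drive_tool", "arguments": {
  "commands": [
    [0,0,-0.013,0,0,0,-0.3],
    [0,0,-0.013,0,0,0,-0.3],
    [0,0,0,0,0,0,-0.3]
  ]
}}

```text
t: 14.35
eef_pos: [0.5708, -0.183, 0.1089]
tool_rot: [-3.109, 0.45, 0.001]
ft_force: [0.1, 0.2, -3.3]
opening: 0.0483
finger_force: 34.3
```

>>> {"name": "drive_tool", "arguments": {
  "commands": [
    [0,0,-0.013,0,0,0,-0.3],
    [0,0,-0.007,0,0,0,-0.3],
    [0,0,0,0,0,0,-0.3]
  ]
}}

```text
t: 14.65
eef_pos: [0.5709, -0.183, 0.1061]
tool_rot: [-3.109, 0.45, 0.001]
ft_force: [0.8, 0.1, -3.3]
opening: 0.0479
finger_force: 34.3
```

>>> {"name": "drive_tool", "arguments": {
  "commands": [
    [0,0,-0.013,0,0,0,-0.3],
    [0,0,0,0,0,0,-0.3]
  ]
}}

```text
t: 14.85
eef_pos: [0.5709, -0.183, 0.1041]
tool_rot: [3.109, -0.45, -0.001]
ft_force: [0.1, -0.2, -2.9]
opening: 0.048
finger_force: 34.3
```

>>> {"name": "drive_tool", "arguments": {
  "commands": [
    [0,0,-0.013,0,0,0,-0.3],
    [0,0,0,0,0,0,-0.3]
  ]
}}

```text
t: 15.05
eef_pos: [0.5713, -0.1831, 0.1031]
tool_rot: [3.109, -0.45, 0.002]
ft_force: [-0.4, -0.2, 1.1]
opening: 0.048
finger_force: 35.1
```

>>> {"name": "drive_tool", "arguments": {
  "commands": [
    [0,0,-0.013,0,0,0,-0.3],
    [0,0,0,0,0,0,-0.3]
  ]
}}

```text
t: 15.25
eef_pos: [0.5713, -0.1831, 0.101]
tool_rot: [3.109, -0.45, 0.001]
ft_force: [-0.7, 1.2, 3.3]
opening: 0.0481
finger_force: 35.3
```

The contact plate met the pack at TCP z ≈ 0.103, so home should be near 0.091.

>>> {"name": "drive_tool", "arguments": {
  "commands": [
    [0,0,-0.013,0,0,0,-0.3],
    [0,0,-0.013,0,0,0,-0.3],
    [0,0,0,0,0,0,-0.3]
  ]
}}

```text
t: 15.55
eef_pos: [0.5712, -0.1831, 0.0967]
tool_rot: [3.109, -0.45, 0.001]
ft_force: [-0.6, 0.2, 4.7]
opening: 0.0484
finger_force: 35.6
```

>>> {"name": "drive_tool", "arguments": {
  "commands": [
    [0,0,-0.013,0,0,0,-0.3],
    [0,0,-0.007,0,0,0,-0.3],
    [0,0,0,0,0,0,-0.3]
  ]
}}

```text
t: 15.85
eef_pos: [0.5713, -0.1831, 0.094]
tool_rot: [3.109, -0.45, 0.001]
ft_force: [-0.9, 0.5, 6.1]
opening: 0.0478
finger_force: 35.7
```

>>> {"name": "drive_tool", "arguments": {
  "commands": [
    [0,0,-0.007,0,0,0,-0.3],
    [0,0,-0.007,0,0,0,-0.3],
    [0,0,0,0,0,0,-0.3]
  ]
}}

```text
t: 16.15
eef_pos: [0.5713, -0.1832, 0.0921]
tool_rot: [3.109, -0.45, 0.002]
ft_force: [-1.1, 0.6, 6.8]
opening: 0.0484
finger_force: 35.9
```

>>> {"name": "drive_tool", "arguments": {
  "commands": [
    [0,0,-0.005,0,0,0,-0.3],
    [0,0,0,0,0,0,-0.3]
  ]
}}

```text
t: 16.35
eef_pos: [0.5713, -0.1832, 0.0914]
tool_rot: [3.109, -0.45, 0.002]
ft_force: [-1.1, 1.1, 6.4]
opening: 0.0482
finger_force: 35.9
```

>>> {"name": "drive_tool", "arguments": {
  "commands": [
    [0,0,-0.005,0,0,0,-0.3],
    [0,0,0,0,0,0,-0.3]
  ]
}}

```text
t: 16.55
eef_pos: [0.5714, -0.1831, 0.0908]
tool_rot: [3.109, -0.45, 0.002]
ft_force: [-1.5, 0.7, 6.9]
opening: 0.0484
finger_force: 36.0
```

>>> {"name": "drive_tool", "arguments": {
  "commands": [
    [0,0,-0.003,0,0,0,-0.3],
    [0,0,0,0,0,0,-0.3]
  ]
}}

```text
t: 16.75
eef_pos: [0.5714, -0.1832, 0.0904]
tool_rot: [3.109, -0.45, 0.002]
ft_force: [0.1, 0.9, 6.3]
opening: 0.0478
finger_force: 36.0
```

>>> {"name": "drive_tool", "arguments": {
  "commands": [
    [0,0,-0.003,0,0,0,-0.3],
    [0,0,0,0,0,0,-0.3]
  ]
}}

```text
t: 16.95
eef_pos: [0.5714, -0.1832, 0.0899]
tool_rot: [3.109, -0.45, 0.002]
ft_force: [-1.3, -0.3, 6.3]
opening: 0.0481
finger_force: 36.0
```

>>> {"name": "drive_tool", "arguments": {
  "commands": [
    [0,0,-0.003,0,0,0,-0.3],
    [0,0,0,0,0,0,-0.3]
  ]
}}

```text
t: 17.15
eef_pos: [0.5714, -0.1832, 0.0896]
tool_rot: [3.109, -0.45, 0.002]
ft_force: [-1.3, 0.6, 6.8]
opening: 0.0481
finger_force: 36.0
```

>>> {"name": "drive_tool", "arguments": {
  "commands": [
    [0,0,-0.003,0,0,0,-0.3],
    [0,0,0,0,0,0,-0.3]
  ]
}}

```text
t: 17.35
eef_pos: [0.5715, -0.1832, 0.0895]
tool_rot: [3.109, -0.45, 0.003]
ft_force: [-1.8, 0.7, 9.2]
opening: 0.0481
finger_force: 36.3
```

The floor has been reached. I'll release quickly while keeping a slight downward push.

>>> {"name": "drive_tool", "arguments": {
  "commands": [
    [0,0,-0.003,0,0,0,-0.3],
    [0,0,-0.004,0,0,0,1],
    [0,0,0,0,0,0,1],
    [0,0,0,0,0,0,1],
    [0,0,0,0,0,0,1],
    [0,0,0,0,0,0,1],
    [0,0,0,0,0,0,1],
    [0,0,0,0,0,0,1]
  ]
}}

```text
t: 18.15
eef_pos: [0.571, -0.183, 0.0871]
tool_rot: [3.109, -0.45, -0.0]
ft_force: [-0.0, -0.2, -0.5]
opening: 0.0854
finger_force: 0.0
```

>>> {"name": "drive_tool", "arguments": {
  "commands": [
    [0,0,0.05,0,0,0,1],
    [0,0,0.1,0,0,0,1],
    [0,0,0.2,0,0,0,1],
    [0,0,0.25,0,0,0,1],
    [-0.1,0.03,0.2,0,0,0,1],
    [-0.2,0.06,0.1,0,0,0,1],
    [-0.2,0.06,0,0,0,0,1],
    [0,0,0,0,0,0,1],
    [0,0,0,0,0,0,1],
    [0,0,0,0,0,0,1]
  ]
}}

```text
t: 19.15
eef_pos: [0.4967, -0.1608, 0.2229]
tool_rot: [3.109, -0.45, 0.002]
ft_force: [-0.5, 0.1, 0.6]
opening: 0.0856
finger_force: 0.0
```

Run:
```python
from h import *
s=monitor.state(); print(s["t"],s["eef_pos"],s["ft_force"],s["opening"])
ci=imaging.camera_info("wrist"); im=snap("wrist","w7raw.png"); raw=im[:,:,::-1].copy()
th=np.deg2rad(-16.4); c=[.5714,-.183]
cv2.imwrite("pics/rect7.png",np.hstack([rect(ci,raw,c,th,.124,.05),rect(ci,raw,c,th,.081,.075)]))
print(imaging.find_in("wrist","pack")[:1], proj(ci,[*c,.124]))
```

```text
19.15 [ 0.49667379 -0.16077625  0.22291808] [-0.54025226  0.14137622  0.61024939] 0.08561708284089058
[{'uv': [276.9, 107.2], 'p': 0.85}] [278.16094464 108.26133397]
```

View pics/rect7.png

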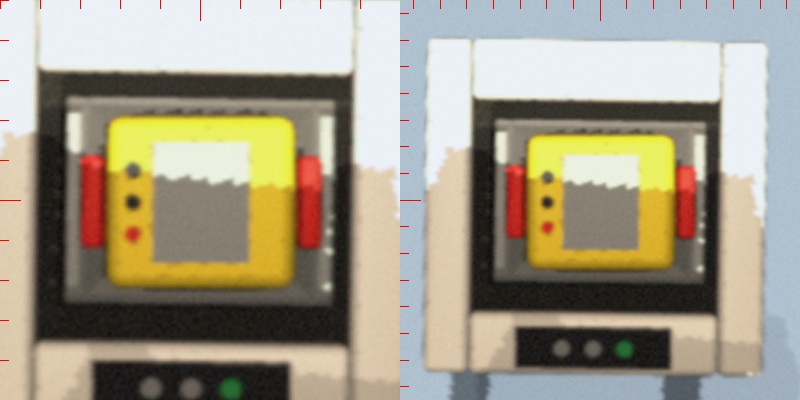

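The pack stands square in the dock. Its top is 189 px wide, so it sits at home height. The tabs measure 60.5 mm apart on this plane, which is 62 mm at their real height, so both have sprung out. Handing in.

```bash
python3 -c "
from bench import ticket
print(ticket.sign_off())"
```

```text
the job is handed in; nothing more can be done
None
```

The battery pack is seated in the farthest charger with both tabs sprung out, the arm is clear, and the job was handed in at about 19 s; the sign-off gave no verdict, so I only have my own camera and force checks for success.

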